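# Slide the top coaster off the stack into the finishing jig

### The job

Slide the blue coaster off the top of the stack, along the jig onto the raised white bed beside it, until it sits fully home against the green end stop with the red seating pin pushed in flush. Push gently, never above 20 N, and keep it flat: do not lift it or tip it. Leave the two white coasters of the stack where they are, and do not disturb the violet vial or the small brown jar.

Things in the scene. Friction and masses are not known exactly. Their poses are not given: they have to be found in the camera images.
- jig: finishing jig, fixed on the table: dark steel base plate 124 x 300 mm, 8 mm thick, long side along its y axis. Origin: centre of its underside, on the table; z up. The stack stands on the bare plate at y about +90 mm. A raised white bed covers y = +28 to -145 mm. The coaster slides along the jig's -y direction onto it.
- bed_edge (a point): middle of the white bed's near edge, facing the stack, on the bed's top, 30.5 mm above the jig's origin: 1.5 mm below the underside of the top coaster in the stack. 12 mm of open gap separate stack and bed. Axes as the jig's.
- rail_start (a point): point midway between the two aluminium side rails where they become parallel (jig y = +1 mm), at the height of their tops (38.5 mm above the jig's origin). The rails are 104 mm apart inside; before that they flare to a mouth about 111 mm wide at the bed's near edge. Axes as the jig's.
- stop_zone (a point): point on the bed at jig y = -97 mm. The green end stop (98 wide, 22 long, 13 mm high, two black knobs to 21 mm above the bed) was clamped by hand across the bed, so that its flat face towards the stack is square and lies up to 15 mm either side of this point along jig y. Rigid; its true position is not reported: feel for it or see it.
- seat_pin (a joint): red seating pin, 7 mm diameter, in the middle of the end stop's face, 6.5 mm above the bed: 0 = sticking out 6 mm towards the stack, 0.006 m = pushed in flush, as when the coaster lies against the stop. A light spring (about 0.25 N) returns it; too weak to push the coaster back.
- top_coaster_center (a point): centre (half-way up) of the blue coaster on top of the stack, 100 x 100 x 12 mm, about 0.28 kg, stone-backed. In the stack its underside is 32 mm above the jig's origin, its axes about parallel to the jig's (within 3 degrees). Sliding takes about 1 to 5 N.
- middle_coaster_center (a point): centre of the white coaster directly under the blue one, same size; loose, must stay (within 5 mm)
- bottom_coaster_center (a point): centre of the lowest white coaster, same size; loose, must stay (within 5 mm)
- vial_violet: loose violet vial with white cap, 38 mm diameter, 62 mm high, standing on the table beside the jig (bystander); origin: centre of its underside
- tint_jar: loose small brown jar with black cap, 33 mm diameter, 40 mm high, standing on the table beside the jig (bystander); origin: centre of its underside
Not all that is in view belongs to the job. What is shaped like the part that bears top_coaster_center but pink, turquoise or yellow is not meant.

How it is judged (in metres and radians):
On the way, in this order (a step that is already met when the one before it is completed fails the run):
1. the blue coaster bridges from the stack to the bed, flat (y of top_coaster_center in the frame of jig between -0.01 and 0.055 m and angle between top_coaster_center's own z axis and vertical below 0.1 rad), for 0.1 s.
2. the blue coaster is wholly on the bed, between the rails (y of top_coaster_center in the frame of jig below -0.0225 m and z of top_coaster_center in the frame of jig between 0.0345 and 0.0385 m), for 0.1 s.
At the end, for the whole second after the job is handed in: The blue coaster lies flat and still on the white bed between the rails (square within 0.06 rad), against the end stop: the seating pin is pressed in by more than 4.5 of its 6 mm. Both white coasters are within 5 mm of where they stood (value of joint seat_pin above 0.0045 m and y of top_coaster_center in the frame of jig between -0.066 and -0.025 m and x of top_coaster_center in the frame of jig between -0.004 and 0.004 m and z of top_coaster_center in the frame of jig between 0.0345 and 0.0385 m and angle between top_coaster_center's own z axis and vertical below 0.05 rad and angle between the y axis of top_coaster_center and the y axis of jig, either way round below 0.06 rad and linear speed of top_coaster below 0.01 m/s and distance of each of middle_coaster_center, bottom_coaster_center from where it was at the start of the episode below 0.005 m); the robot touches nothing.
It fails at once if the gripper or arm presses on the blue coaster with more than 20 N (contact force between top_coaster and the fingers above 20 N or contact force between top_coaster and the arm above 20 N).
It fails at once if the blue coaster is lifted (6 mm above its place in the stack) or tipped (z of top_coaster_center in the frame of jig above 0.044 m or angle between top_coaster_center's own z axis and vertical above 0.2 rad).
It fails at once if a white coaster is shifted by more than 5 mm (distance of any of middle_coaster_center, bottom_coaster_center from where it was at the start of the episode above 0.005 m).
It fails at once if the vial or the jar is disturbed (moved by more than 10 mm or tipped) (distance of any of vial_violet, tint_jar from where it was at the start of the episode above 0.01 m or angle between any of vial_violet, tint_jar's own z axis and vertical above 0.3 rad).
It also fails if it takes over 38 s, if anything falls off the work surface, if the arm or the gripper's body presses on something with over 40 N, if the wrist force passes 120 N, or if a joint passes its speed limit or range.

### The arm

A 6-joint arm with a two-finger parallel gripper is mounted at the origin on a cart in front of the work surface, level with it; the furniture and walls round the work are solid. World frame = base frame: x ahead of the robot, y to its left, z up, the work surface at z = 0. Lengths are in mm, angles in rad, forces in N, time in s.
With the tool pointing down it reaches from about 275 to 725 mm from the base axis. Payload 5.6 kg.
Tool frame: the origin (TCP) lies at the very end of the fingers, on their centre line; the grasp point (between the pads) lies 19 mm behind it; z points along the fingers, y is the line along which they close (so a half turn about z gives the same grasp; the last joint's range is limited). The gripper opens to 85 mm and grips with 20 to 120 N. Pads are 22 mm wide; open, the fingers measure 114 mm over their backs; the gripper's body (76 mm by 85 mm) begins 54 mm behind the grasp point. The pads swing forward as they close: fully open they stand 13 mm farther back than shut.
Start: joints at [-1.017, 0.255, 0.108, 0, -1.424, -0.285], TCP at [146.086, -530.237, 231.283] pointing down, gripper open.
Joint ranges: [-2.95, 2.95], [-1.21, 1.97], [-1.09, 1.5], [-2.87, 1.71], [-2.94, -0.07], [-3.05, 3.05]. Speed limits (rad/s): [2.57, 2.57, 3.14, 3.14, 3.14, 3.14].

### API

Orientations are given as a rotation vector (axis times angle).
In Python, from bench import env gives the robot as it stands. The module is installed in compiled form; this text tells all that it offers.
- The arm moves only by the tool send_rows, never from a script. Its argument "steps" is a list that holds one entry, the list of rows, each a list of 6 numbers: the shift along the tool's x, y, z in cm, then the turn, a rotation vector about the tool's x, y, z in rad. A call has 1 to 8 rows; each row is the pose to reach, as a shift and turn from the pose commanded when the call began, along the tool's axes at that moment; what a row does not reach only later rows make up. A row lasts 1/12 s, in which the tool goes at most 41.7 mm and 7.16 degrees, less where a joint would pass 70% of its speed; a pose out of reach is approached as far as the arm can. A call with a gripper value outside its range is refused whole. "gripper" is the closure in counts, from 0 (fully open) to 255 (shut), set as the call begins (left out, the last holds). The fingers move at their own pace and stop on an object; the grip force is fixed at half the most. Time passes only in rows, so rows that repeat a pose let the fingers close. It gives the time, the measured TCP pose, the force, the opening and the grip force at its end, in the units of the state.
- env.get_obs(): the state, without advancing time (a new reading comes with each control period).
- env.camera(name): name is "scene" or "top"; returns a dict with "img" (480x640x3 uint8, red, green, blue), "K" (3x3 intrinsics, pixels), "R" (3x3) and "t" (3): a world point X has camera coordinates R X + t. Camera axes: x right, y down, z forward; pixel columns grow to the right and rows downward; lengths in mm; the calibration is good to about 2 mm. A picture is of the moment at which its call begins. There is no depth.
- env.job_done(): hands the job in; it is judged then, once.
Trained networks look in a picture, given as the dict that the camera call returned (one of the last four; its "shot" number tells which), for a name from the list of things; names that differ only in an ending like _2 or _b are one class to them, and where a whole thing is asked for, a point or a joint stands for the part that bears it (a point fixed in the world has none). Each returns a list of dicts, best first, with "conf" (0 to 1); they miss things now and then, are a little off and sometimes report something else, mostly with a low value. They report only what shows in the picture. A call takes as long as a camera call. They do not tell look-alikes from the thing itself.
- env.regions_of(query, picture): "mask" (480x640 bool, what is visible of it) and "centre" ([column, row] in pixels, amid what is visible of it).
- env.pinpoint(query, picture): "centre" ([column, row] in pixels: a listed point, or the origin of a listed thing).
The state is a dict: "time": time; "joints": joint angles; "joint_velocities": joint speeds; "tau": joint torques, N m; "tool_pos": TCP position; "tcp_rot": TCP orientation; "wrist_force": force on the tool from outside, world axes, zero at the start; "moment": the same for the moment, N m; "gripper_width": finger opening in mm; "gripper_force": force on a finger pad.
Only numpy, scipy, OpenCV 4.12 (cv2) and the standard library are available. Lean on these libraries where they do the work, as an engineer would, in place of code of your own. Each camera call takes 0.05 s, during which the arm holds its last target. There are 200 camera calls.

## Working session

There is one attempt and no reset: what is moved stays moved. The work goes in short steps, Python scripts to look and compute and a tool call to move; the robot and the scene stay as the last step left them, time stands still between calls to the robot, and variables do not carry over. Pictures are saved under pics/ and viewed, at most 10 in all, crops included, and the job is handed in when it is done.

Besides the shell and the picture viewer there is one more tool, called after "Request:" in YAML: its name, and indented under it one key for each argument. send_rows: Moves the arm, as the interface text tells. Its arguments: {"type":"object","properties":{"steps":{"type":"array","items":{"type":"array","items":{"type":"array","items":{"type":"number"}}}},"gripper":{"type":"number"}},"required":["steps"]}

```bash
mkdir -p pics
cat > h.py <<'E'
import numpy as np,cv2
from scipy.spatial.transform import Rotation as Ro
from bench import env
def ray(c,px,z):
    K,R,t=map(np.array,(c["K"],c["R"],c["t"]))
    d=R.T@np.linalg.inv(K)@np.array([px[0],px[1],1.]);o=-R.T@t
    return o+d*(z-o[2])/d[2]
def proj(c,X):
    p=np.array(c["K"])@(np.array(c["R"])@np.array(X,float)+np.array(c["t"]));return p[:2]/p[2]
def save(c,n): cv2.imwrite("pics/"+n,c["img"][:,:,::-1])
E
python3 - <<'E'
from h import *
o=env.get_obs();print(o["time"],o["tool_pos"],o["tcp_rot"],o["wrist_force"])
Z=dict(jig=0,bed_edge=30.5,rail_start=38.5,stop_zone=30.5,top_coaster_center=38,vial_violet=0,tint_jar=0)
for n in("scene","top"):
    c=env.camera(n);save(c,n+"0.png")
    for q,z in Z.items():
        for r in env.pinpoint(q,c)[:3]: print(n,q,round(r["conf"],2),np.round(r["centre"],1),np.round(ray(c,r["centre"],z),1))
E
```

```text
0.0 [ 145.99426909 -529.74009711  230.37023425] [ 4.20787785e-01 -3.11296572e+00 -3.01384228e-03] [ 0.87791615 -0.11174336  0.77062329]
scene jig 0.56 [383.8 248.9] [528.  -53.4   0. ]
scene bed_edge 0.59 [368.  239.8] [543.  -23.   30.5]
scene rail_start 0.98 [386.1 230.6] [527.8 -53.9  38.5]
scene stop_zone 0.59 [429.6 215.8] [ 495.9 -149.3   30.5]
scene top_coaster_center 0.93 [237.9 232.5] [717.3 102.2  38. ]
scene top_coaster_center 0.9 [208.  307.1] [629.  256.1  38. ]
scene top_coaster_center 0.75 [320.7 368.2] [439.8 246.7  38. ]
scene vial_violet 0.89 [361.1 204.3] [ 634.3 -144.4    0. ]
top jig 0.59 [375.8 265.8] [524.9 -43.5   0. ]
top bed_edge 0.55 [361.2 261. ] [533.9 -15.4  30.5]
top rail_start 0.76 [379.6 259.9] [534.8 -46.2  38.5]
top top_coaster_center 0.75 [307.4 145.8] [735.2  71.2  38. ]
top top_coaster_center 0.71 [225.4 312.9] [452.7 218.4  38. ]
top top_coaster_center 0.71 [215.8 198.1] [649.1 231.1  38. ]
top vial_violet 0.65 [420.8 204.5] [ 632.  -127.8    0. ]
top tint_jar 0.58 [365.5 322.5] [425.4 -21.7   0. ]
```

```bash
python3 -c "
import cv2,numpy as np
a=cv2.imread('pics/scene0.png');b=cv2.imread('pics/top0.png');cv2.imwrite('pics/both0.png',cv2.resize(np.vstack([a,b]),(400,600)))"
```

```text
(no output)
```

View pics/top0.png

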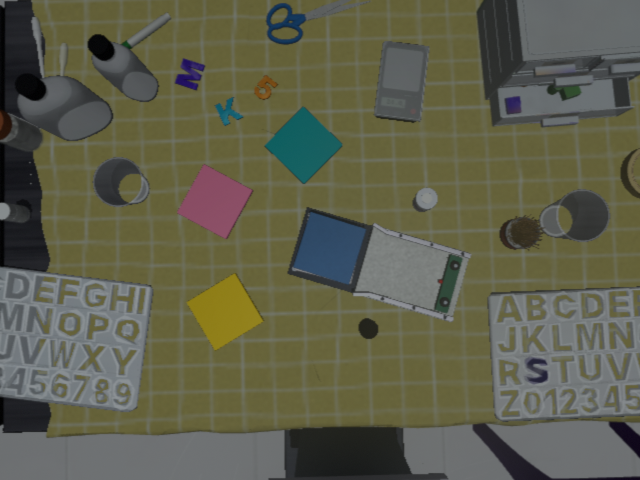

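View pics/scene0.png

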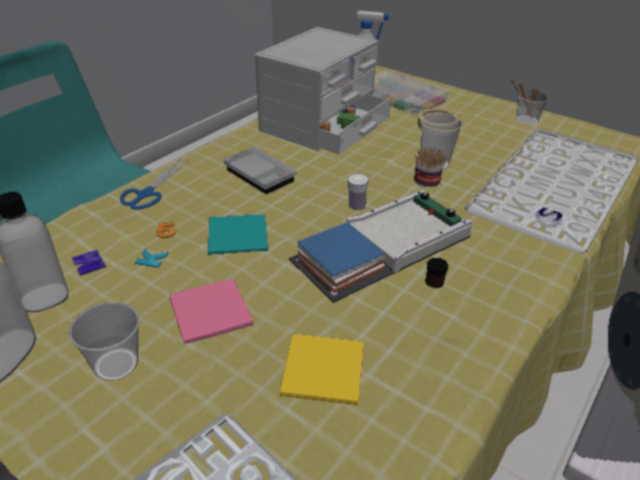

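The top view shows the blue coaster at about (330,248), the bed to its right and the green stop at about (450,283). The vial is at (426,199) and the jar at (368,328). The pink, yellow and turquoise squares are decoys. Next I'll measure by colour and enlarge the view.

Run:
```python
from h import *
ref={}
for n in("top","scene"):
    c=env.camera(n);im=c["img"].astype(int)
    hsv=cv2.cvtColor(c["img"],cv2.COLOR_RGB2HSV)
    for nm,lo,hi,z in(("blue",(100,90,40),(125,255,255),44),("green",(60,80,20),(90,255,140),43.5),("red",(172,120,60),(180,255,255),37)):
        m=cv2.inRange(hsv,lo,hi)
        w=(slice(190,330),slice(280,480))
        mm=np.zeros_like(m);mm[w]=m[w]
        k,l,s,ce=cv2.connectedComponentsWithStats(mm)
        if k<2: print(n,nm,"none");continue
        i=1+s[1:,4].argmax();cn=cv2.findContours((l==i).astype(np.uint8),0,1)[0][0]
        W=np.array([ray(c,p[0],z)[:2] for p in cn],np.float32)
        r=cv2.minAreaRect(W)
        print(n,nm,s[i],np.round(ce[i],1),"rect",np.round(r[0],1),np.round(r[1],1),round(r[2],2))
        print(np.round(cv2.boxPoints(r),1).tolist())
    if n=="top":
        print(np.round(np.array(c["R"]),3).tolist(),np.round(c["t"],1),c["K"][0][0])
        cv2.imwrite("pics/topz.png",cv2.resize(c["img"][185:345,275:485,::-1],None,fx=3.8,fy=3.75,interpolation=cv2.INTER_CUBIC))
    else: cv2.imwrite("pics/scz.png",cv2.resize(c["img"][165:305,285:485,::-1],None,fx=4,fy=4,interpolation=cv2.INTER_CUBIC))
```

```text
top blue [ 293  212   73   73 3435] [329.2 247.6] rect [558.2  38.9] [100.1  99.3] 70.57
[[494.70001220703125, 8.199999809265137], [588.4000244140625, -24.799999237060547], [621.7000122070312, 69.5999984741211], [528.0, 102.5999984741211]]
top green [439 266  19  33 308] [448.4 283. ] rect [ 492.4 -160.5] [17.9 54.6] 71.94
[[463.70001220703125, -160.60000610351562], [515.5999755859375, -177.5], [521.0999755859375, -160.5], [469.20001220703125, -143.60000610351562]]
top red none
[[-0.03, -1.0, -0.003], [-0.998, 0.03, -0.054], [0.054, 0.001, -0.999]] [ 71.5 571.9 883.9] 513.035106866828
scene blue [ 299  223   85   53 2407] [340.2 248.5] rect [557.6  36.8] [99.7 98.9] 70.81
[[494.5, 6.0], [587.9000244140625, -26.5], [620.7000122070312, 67.5999984741211], [527.2999877929688, 100.0999984741211]]
scene green [415 194  45  31 418] [436.8 209.2] rect [ 491.9 -158.8] [28.2 99.1] 71.88
[[440.3999938964844, -156.8000030517578], [534.5999755859375, -187.60000610351562], [543.4000244140625, -160.8000030517578], [449.1000061035156, -130.0]]
scene red none
```

View pics/topz.png

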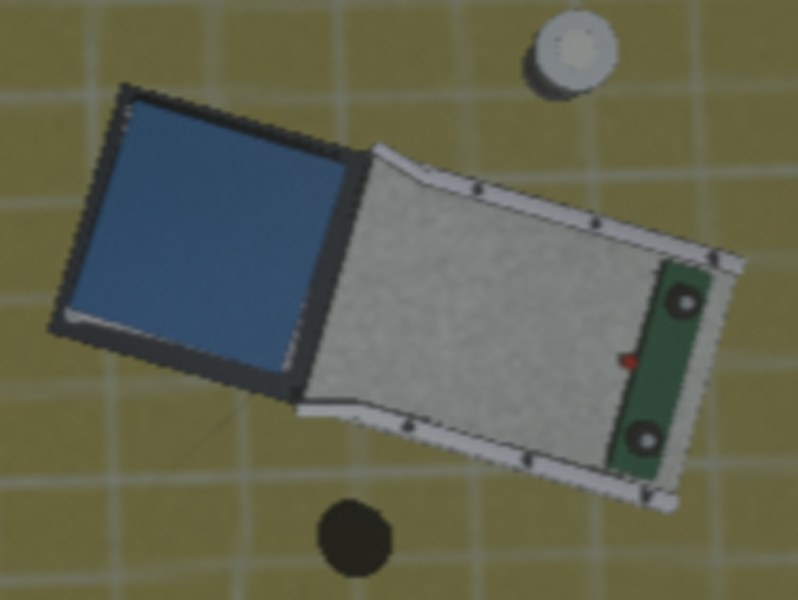

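View pics/scz.png

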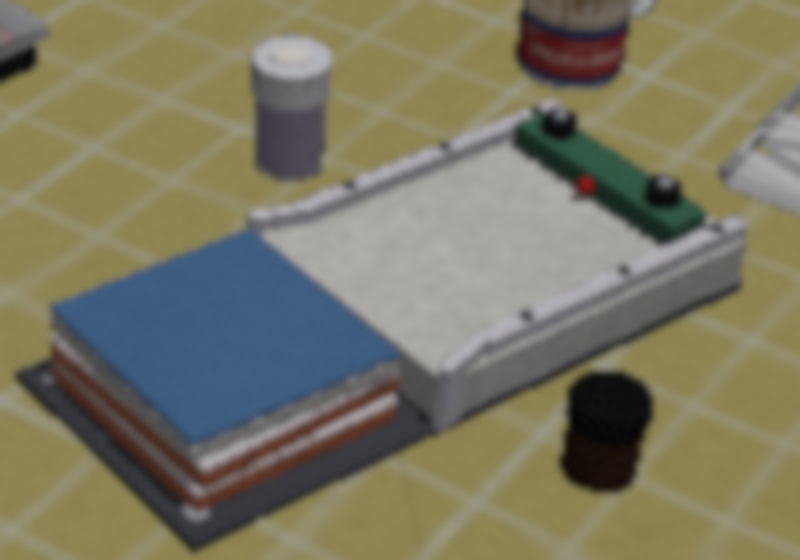

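```bash
cat >> h.py <<'E'
def jw(p,P): # jig->world, p=(x,y,yaw)
    c,s=np.cos(p[2]),np.sin(p[2]);P=np.atleast_2d(np.array(P,float))
    return np.c_[p[0]+c*P[:,0]-s*P[:,1],p[1]+s*P[:,0]+c*P[:,1],P[:,2]]
def wj(p,w):
    c,s=np.cos(p[2]),np.sin(p[2]);d=np.array(w[:2])-p[:2];return np.array([c*d[0]+s*d[1],-s*d[0]+c*d[1]])
E
python3 - <<'E'
from h import *
from scipy.optimize import least_squares
T=env.camera("top");S=env.camera("scene")
L=np.array([[62,150,8],[-62,150,8],[52,1,38.5],[-52,1,38.5],[62,28,8],[-62,28,8.]])
# top
pt=np.array([[125,85],[50,330],[420,186],[358,404]])/[3.8,3.75]+[275,185]
ps=np.array([[20,376],[195,548]])/4+[285,165]
f=lambda p:np.r_[[proj(T,X)-q for X,q in zip(jw(p,L[:4]),pt)],[proj(S,X)-q for X,q in zip(jw(p,L[[0,1]]),ps)]].ravel()
r=least_squares(f,[525,-45,-.32],loss="soft_l1");p=r.x
print(p,np.degrees(p[2]),np.round(r.fun,1))
for nm,w in(("blue top",(558.2,38.9)),("blue sc",(557.6,36.8))):print(nm,wj(p,w))
for q in((665,262),(610,465)): print("stopface",wj(p,ray(T,np.array(q)/[3.8,3.75]+[275,185],43.5)))
for q in((515,140),(668,240)): print("stopface sc",wj(p,ray(S,np.array(q)/4+[285,165],43.5)))
for c,q,z in((T,np.array([577,50])/[3.8,3.75]+[275,185],62),(T,np.array([355,540])/[3.8,3.75]+[275,185],40)):w=ray(c,q,z);print(w,wj(p,w))
o=env.get_obs();R=Ro.from_rotvec(o["tcp_rot"]).as_matrix();print(R.round(3))
tgt=np.r_[jw(p,[0,90,0])[0][:2]*0+np.array([558,38])+75*np.array([-np.sin(p[2]),np.cos(p[2])]),130]
yw=-np.array([np.cos(p[2]),np.sin(p[2]),0]);z=np.array([0,0,-1.]);Rt=np.c_[np.cross(yw,z),yw,z]
print("tgt",tgt,"shift cm",R.T@(tgt-o["tool_pos"])/10,"turn",Ro.from_matrix(R.T@Rt).as_rotvec(),"tool x tgt",Rt[:,0])
E
```

```text
[ 5.27349172e+02 -4.83011822e+01 -3.13442137e-01] -17.958911569482 [-0.7 -0.6 -0.7  1.3  3.2  0.2  2.8  0.8 -1.6 -0.3 -0.4  0.1]
blue top [ 2.46054385 92.46494203]
blue sc [ 2.53728038 90.28225755]
stopface [  47.78706201 -107.35906502]
stopface [ -46.94520415 -108.30591497]
stopface sc [  40.39161224 -102.24795779]
stopface sc [ -52.20528178 -103.33390099]
[ 634.78454936 -126.0010112    62.        ] [126.15846573 -40.78805351]
[418.76118078 -22.99686482  40.        ] [-111.0995573    -9.41002844]
[[-0.964 -0.266 -0.   ]
 [-0.266  0.964 -0.   ]
 [ 0.    -0.    -1.   ]]
tgt [581.1251164  109.34584074 130.        ] shift cm [-58.92808275  50.10814183  10.12762742] turn [-2.65818883e-06 -2.94660204e-05 -9.88557592e-01] tool x tgt [-0.30833489 -0.95127788 -0.        ]
```

Request:
send_rows:
  steps:
    - [[-58.9,50.1,0,0,0,-0.9886],[-58.9,50.1,0,0,0,-0.9886],[-58.9,50.1,0,0,0,-0.9886],[-58.9,50.1,0,0,0,-0.9886],[-58.9,50.1,0,0,0,-0.9886],[-58.9,50.1,0,0,0,-0.9886],[-58.9,50.1,0,0,0,-0.9886],[-58.9,50.1,0,0,0,-0.9886]]
  gripper: 255

```text
time: 1.67
tool_pos: [334.1, -252.8, 231.6]
tcp_rot: [-1.855, 2.535, -0.001]
wrist_force: [2.2, -0.5, 0.7]
gripper_width: -0.1
gripper_force: 0.0
```

```bash
cat >> h.py <<'E'
P=np.array([527.35,-48.3,-.3134])
def go(tgt):
    o=env.get_obs();R=Ro.from_rotvec(o["tcp_rot"]).as_matrix()
    yw=-np.array([np.cos(P[2]),np.sin(P[2]),0]);z=np.array([0,0,-1.]);Rt=np.c_[np.cross(yw,z),yw,z]
    print(o["time"],"pos",o["tool_pos"].round(1) if hasattr(o["tool_pos"],"round") else o["tool_pos"],"jig",wj(P,o["tool_pos"]).round(1),"F",np.round(o["wrist_force"],1),"w",o["gripper_width"])
    print("cm",(R.T@(np.array(tgt)-o["tool_pos"])/10).round(2),"turn",Ro.from_matrix(R.T@Rt).as_rotvec().round(4))
E
python3 -c "
from h import *
go([581.1,109.3,230])"
```

```text
1.6667 pos [ 334.1 -252.8  231.6] jig [-120.8 -254.1] F [ 2.2 -0.5  0.7] w -0.09801130769790256
cm [-41.98 -12.59   0.18] turn [-0.001  -0.      0.0061]
```

Request:
send_rows:
  steps:
    - [[-42,-12.6,0,0,0,0],[-42,-12.6,0,0,0,0],[-42,-12.6,0,0,0,0],[-42,-12.6,0,0,0,0],[-42,-12.6,0,0,0,0],[-42,-12.6,0,0,0,0],[-42,-12.6,0,0,0,0],[-42,-12.6,0,0,0,0]]

```text
time: 2.33
tool_pos: [523.9, 21.7, 231.6]
tcp_rot: [-1.848, 2.54, -0.0]
wrist_force: [0.8, -2.1, -0.1]
gripper_width: 0.0
gripper_force: 0.0
```

```bash
python3 -c "
from h import *
go([581.1,109.3,90])"
```

```text
2.3333 pos [523.9  21.7 231.6] jig [-24.9  65.5] F [ 0.8 -2.1 -0.1] w 0.03974771048627165
cm [-10.09  -2.74  14.16] turn [-0.0006  0.0003  0.0006]
```

Request:
send_rows:
  steps:
    - [[-10,-2.7,0,0,0,0],[-10,-2.7,0,0,0,0],[-10,-2.7,0,0,0,0],[-10,-2.7,14,0,0,0],[-10,-2.7,14,0,0,0],[-10,-2.7,14,0,0,0],[-10,-2.7,14,0,0,0],[-10,-2.7,14,0,0,0]]

```text
time: 3.0
tool_pos: [576.3, 105.4, 86.2]
tcp_rot: [1.841, -2.534, -0.005]
wrist_force: [-1.1, 0.9, 0.1]
gripper_width: -0.5
gripper_force: 0.0
```

Run:
```python
from h import *
go([581.1,109.3,37])
c=env.camera("scene");o=env.get_obs()
print(proj(c,o["tool_pos"]))
u,v=[int(a) for a in proj(c,o["tool_pos"])]
cv2.imwrite("pics/hov.png",cv2.resize(c["img"][180:330,220:420,::-1],None,fx=4,fy=4,interpolation=cv2.INTER_CUBIC))
```

```text
3.0 pos [576.3 105.4  86.2] jig [ -0.8 161.4] F [-1.1  0.9  0.1] w -0.5158256681860379
cm [-0.54 -0.37  4.91] turn [ 0.0079 -0.0058 -0.0005]
[303.05305161 240.21665273]
```

View pics/hov.png

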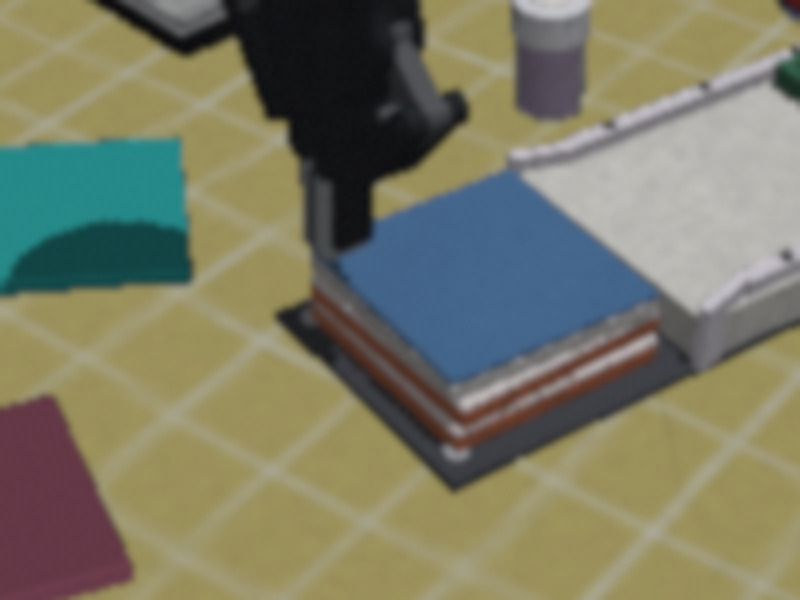

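The picture shows the closed fingertips at about (335,250) in the crop, just behind the blue coaster's back edge and clear of it. I'll descend in stages.

Request:
send_rows:
  steps:
    - [[-0.5,-0.3,0,0,0,0],[-0.5,-0.3,0,0,0,0],[-0.5,-0.3,0,0,0,0],[-0.5,-0.3,2,0,0,0],[-0.5,-0.3,4,0,0,0],[-0.5,-0.3,4,0,0,0],[-0.5,-0.3,4,0,0,0],[-0.5,-0.3,4,0,0,0]]

```text
time: 3.72
tool_pos: [585.1, 110.5, 53.1]
tcp_rot: [-1.847, 2.539, -0.002]
wrist_force: [-0.3, -0.1, 1.1]
gripper_width: 0.2
gripper_force: 0.0
```

```bash
python3 -c "
from h import *
go([*jw(P,[2,163,0])[0][:2],37])
for i in range(6):
    env.camera('top');go([*jw(P,[2,163,0])[0][:2],37])"
```

```text
3.7167 pos [585.1 110.5  53.1] jig [  6.  168.8] F [-0.3 -0.1  1.1] w 0.19773527519093356
cm [0.59 0.4  1.61] turn [-0.0023  0.0012  0.0004]
3.7667 pos [585.2 110.6  53.2] jig [  6.1 169. ] F [ 0.2 -0.9  0.7] w -0.17448076502714124
cm [0.6  0.41 1.62] turn [-0.0027  0.0017  0.0003]
3.8167 pos [585.1 110.6  53.1] jig [  6. 169.] F [-0.2  0.4 -0.2] w -0.16529770427185633
cm [0.6  0.4  1.61] turn [-0.0025  0.0018  0.0002]
3.8667 pos [584.9 110.6  52.9] jig [  5.8 168.9] F [-0.7 -0.5  0.4] w -0.03145764240530392
cm [0.59 0.38 1.59] turn [-0.0022  0.0016  0.0003]
3.9167 pos [584.7 110.5  52.6] jig [  5.6 168.7] F [ 0.8 -1.2  0.3] w 0.04433593137607866
cm [0.58 0.36 1.55] turn [-0.0017  0.0014  0.0001]
3.9667 pos [584.5 110.4  52.3] jig [  5.4 168.6] F [-0.5 -0.2  0.8] w -0.013090581688134473
cm [0.56 0.35 1.53] turn [-0.0013  0.0011  0.0001]
4.0167 pos [584.4 110.4  52. ] jig [  5.3 168.5] F [-0.1 -0.1  0.4] w -0.22000954616012802
cm [0.56 0.33 1.5 ] turn [-0.0009  0.0008  0.0001]
```

Request:
send_rows:
  steps:
    - [[0.1,0.1,0.4,0,0,0],[0.2,0.2,0.8,0,0,0],[0.2,0.3,1.2,0,0,0],[0.2,0.3,1.4,0,0,0],[0.2,0.3,1.4,0,0,0],[0.2,0.3,1.4,0,0,0],[0.2,0.3,1.4,0,0,0],[0.2,0.3,1.4,0,0,0]]

```text
time: 4.68
tool_pos: [580.7, 109.3, 37.5]
tcp_rot: [-1.847, 2.541, -0.0]
wrist_force: [-0.4, -0.5, -0.0]
gripper_width: 0.1
gripper_force: 0.0
```

```bash
python3 -c "
from h import *
for i in range(2):
    env.camera('top');go([*jw(P,[2,152,0])[0][:2],37])"
```

```text
4.7333 pos [580.7 109.3  37.5] jig [  2.1 166.4] F [ 0.4 -0.4  1.1] w 0.0325475842690859
cm [1.44 0.01 0.05] turn [-0.0003  0.0002  0.0001]
4.7833 pos [580.6 109.3  37.4] jig [  2.1 166.4] F [ 1.1 -0.4 -0.3] w 0.11114864074092978
cm [1.44 0.01 0.04] turn [-0.0002  0.0002 -0.    ]
```

Request:
send_rows:
  steps:
    - [[0.2,0,0,0,0,0],[0.4,0,0,0,0,0],[0.6,0,0,0,0,0],[0.8,0,0,0,0,0],[1.0,0,0,0,0,0],[1.2,0,0,0,0,0],[1.35,0,0,0,0,0],[1.5,0,0,0,0,0]]

```text
time: 5.45
tool_pos: [575.9, 94.8, 37.3]
tcp_rot: [-1.847, 2.541, 0.0]
wrist_force: [0.5, 1.1, -0.1]
gripper_width: 0.2
gripper_force: 0.4
```

Request:
send_rows:
  steps:
    - [[0.15,0,0,0,0,0],[0.3,0,0,0,0,0],[0.45,0,0,0,0,0],[0.6,0,0,0,0,0],[0.75,0,0,0,0,0],[0.9,0,0,0,0,0],[1.05,0,0,0,0,0],[1.2,0,0,0,0,0]]

```text
time: 6.12
tool_pos: [572.2, 83.4, 37.3]
tcp_rot: [-1.847, 2.541, 0.0]
wrist_force: [0.8, 1.0, 0.2]
gripper_width: -0.4
gripper_force: 0.5
```

```bash
cat >> h.py <<'E'
def blue():
    for n,z in(("top",44),("scene",44)):
        c=env.camera(n);m=cv2.inRange(cv2.cvtColor(c["img"],cv2.COLOR_RGB2HSV),(100,90,40),(125,255,255))
        mm=np.zeros_like(m);mm[190:330,280:480]=m[190:330,280:480]
        k,l,s,ce=cv2.connectedComponentsWithStats(mm);i=1+s[1:,4].argmax()
        cn=cv2.findContours((l==i).astype(np.uint8),0,1)[0][0]
        r=cv2.minAreaRect(np.array([ray(c,p[0],z)[:2] for p in cn],np.float32))
        print(n,"blue jig",wj(P,r[0]).round(1),np.round(r[1],1),"rel deg",round(r[2]-90-np.degrees(P[2]),2))
E
python3 -c "
from h import *
go([0,0,37]);blue()"
```

```text
6.1167 pos [572.2  83.4  37.3] jig [  2.  139.1] F [0.8 1.  0.2] w -0.4476241144511273
cm [2.558e+01 5.185e+01 3.000e-02] turn [-0.      0.0001 -0.0001]
top blue jig [ 3.1 79.6] [96.8 99.1] rel deg -0.94
scene blue jig [ 4.1 77.9] [99.  99.8] rel deg -0.87
```

Run:
```python
from h import *
c=env.camera("top")
for nm,a,b in(("far",(743,265),(675,510)),("mouth",(377,146),(300,411)),("stop",(688,268),(633,478)),("knobs",(683,300),(644,439))):
    w=[wj(P,ray(c,np.array(q)/[3.8,3.75]+[275,185],48 if nm=="knobs" else 38.5)) for q in(a,b)]
    print(nm,np.round(w,1).tolist(),np.mean(w,0).round(1))
w=wj(P,ray(c,np.array((628,361))/[3.8,3.75]+[275,185],37));print("pin",w)
hsv=c["img"]
cv2.imwrite("pics/mid.png",cv2.resize(hsv[185:335,285:475,::-1],None,fx=4,fy=4,interpolation=cv2.INTER_CUBIC))
```

```text
far [[56.7, -142.4], [-58.4, -142.7]] [  -0.8 -142.6]
mouth [[63.0, 30.0], [-62.4, 29.9]] [ 0.3 30. ]
stop [[48.5, -119.2], [-49.8, -120.9]] [  -0.6 -120. ]
knobs [[33.1, -118.5], [-31.5, -118.5]] [   0.8 -118.5]
pin [   0.43460971 -104.97163331]
```

View pics/mid.png

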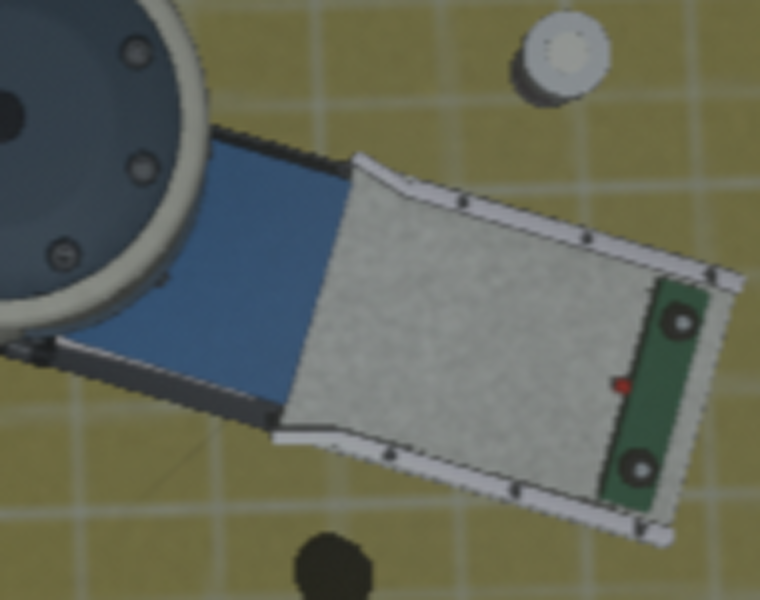

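The blue coaster's front edge (350,180 to 285,405 in the crop) is now entering the rail mouth. The stop face runs from about (658,280) to (603,490).

Request:
send_rows:
  steps:
    - [[0.2,0,0,0,0,0],[0.4,0,0,0,0,0],[0.65,0.02,0,0,0,0],[0.9,0.04,0,0,0,0],[1.15,0.06,0,0,0,0],[1.4,0.08,0,0,0,0],[1.65,0.09,0,0,0,0],[1.9,0.1,0,0,0,0]]

```text
time: 6.93
tool_pos: [565.3, 65.5, 37.3]
tcp_rot: [1.847, -2.541, -0.0]
wrist_force: [1.0, 1.3, -0.7]
gripper_width: 0.2
gripper_force: 0.5
```

Request:
send_rows:
  steps:
    - [[0.25,0,0,0,0,0],[0.5,0,0,0,0,0],[0.75,0.02,0,0,0,0],[1.0,0.04,0,0,0,0],[1.25,0.06,0,0,0,0],[1.5,0.08,0,0,0,0],[1.75,0.09,0,0,0,0],[2.0,0.1,0,0,0,0]]

```text
time: 7.6
tool_pos: [558.3, 46.9, 37.4]
tcp_rot: [-1.847, 2.541, -0.0]
wrist_force: [-0.5, 1.4, 0.2]
gripper_width: -0.2
gripper_force: 0.7
```

```bash
python3 -c "
from h import *
go([0,0,37]);blue()"
```

```text
7.6 pos [558.3  46.9  37.4] jig [  0.  100.1] F [-0.5  1.4  0.2] w -0.15612522010608773
cm [2.167e+01 5.166e+01 2.000e-02] turn [-0.0002  0.0002  0.    ]
top blue jig [ 1.3 27.6] [69.7 98.7] rel deg -0.06
scene blue jig [ 1.9 38.8] [99.1 98.8] rel deg 0.03
```

Request:
send_rows:
  steps:
    - [[0.25,0,0,0,0,0],[0.5,0,0,0,0,0],[0.75,0,0,0,0,0],[1.0,0,0,0,0,0],[1.25,0,0,0,0,0],[1.5,0,0,0,0,0],[1.75,0,0,0,0,0],[2.0,0,0,0,0,0]]

```text
time: 8.37
tool_pos: [552.0, 27.8, 37.3]
tcp_rot: [1.848, -2.541, -0.0]
wrist_force: [0.6, 1.0, -0.3]
gripper_width: -0.1
gripper_force: 0.4
```

Request:
send_rows:
  steps:
    - [[0.25,0,0,0,0,0],[0.5,0,0,0,0,0],[0.75,0,0,0,0,0],[1.0,0,0,0,0,0],[1.25,0,0,0,0,0],[1.5,0,0,0,0,0],[1.75,0,0,0,0,0],[2.0,0,0,0,0,0]]

```text
time: 9.03
tool_pos: [545.9, 8.8, 37.3]
tcp_rot: [-1.848, 2.541, -0.0]
wrist_force: [0.4, 1.2, -0.2]
gripper_width: 0.2
gripper_force: 0.4
```

```bash
python3 -c "
from h import *
go([0,0,37]);blue()"
```

```text
9.0333 pos [545.9   8.8  37.3] jig [-0. 60.] F [ 0.4  1.2 -0.2] w 0.22424532417361392
cm [1.767e+01 5.166e+01 3.000e-02] turn [-0.  0.  0.]
top blue jig [-40.  -37.3] [23.2 45.4] rel deg -47.33
scene blue jig [ 0.4 -0.5] [97.3 98. ] rel deg -0.26
```

Request:
send_rows:
  steps:
    - [[0.25,0,0,0,0,0],[0.5,0,0,0,0,0],[0.75,0,0,0,0,0],[1.0,0,0,0,0,0],[1.25,0,0,0,0,0],[1.5,0,0,0,0,0],[1.75,0,0,0,0,0],[2.0,0,0,0,0,0]]

```text
time: 9.8
tool_pos: [539.7, -10.2, 37.3]
tcp_rot: [-1.847, 2.541, -0.0]
wrist_force: [0.0, 1.2, -0.3]
gripper_width: 0.2
gripper_force: 0.5
```

Request:
send_rows:
  steps:
    - [[0.25,0,0,0,0,0],[0.5,0,0,0,0,0],[0.75,0,0,0,0,0],[1.0,0,0,0,0,0],[1.25,0,0,0,0,0],[1.5,0,0,0,0,0],[1.75,0,0,0,0,0],[2.0,0,0,0,0,0]]

```text
time: 10.47
tool_pos: [533.5, -29.2, 37.3]
tcp_rot: [-1.848, 2.541, -0.0]
wrist_force: [0.4, 0.9, -0.1]
gripper_width: 0.0
gripper_force: 0.5
```

```bash
python3 -c "
from h import *
go([0,0,37]);blue()
c=env.camera('scene');cv2.imwrite('pics/sc3.png',cv2.resize(c['img'][165:305,285:485,::-1],None,fx=4,fy=4,interpolation=cv2.INTER_CUBIC))"
```

```text
10.4667 pos [533.5 -29.2  37.3] jig [ 0.  20.1] F [ 0.4  0.9 -0.1] w 0.009261705091963671
cm [1.367e+01 5.166e+01 3.000e-02] turn [-0.0001  0.      0.    ]Traceback (most recent call last):
  File "<string>", line 3, in <module>
    go([0,0,37]);blue()
                 ~~~~^^
  File "h.py", line 26, in blue
    k,l,s,ce=cv2.connectedComponentsWithStats(mm);i=1+s[1:,4].argmax()
                                                      ~~~~~~~~~~~~~~^^
ValueError: attempt to get argmax of an empty sequence
```

Request:
send_rows:
  steps:
    - [[0.1,0,0,0,0,0],[0.2,0,0,0,0,0],[0.3,0,0,0,0,0],[0.4,0,0,0,0,0],[0.5,0,0,0,0,0],[0.6,0,0,0,0,0],[0.7,0,0,0,0,0],[0.8,0,0,0,0,0]]

```text
time: 11.18
tool_pos: [531.1, -36.7, 37.3]
tcp_rot: [-1.847, 2.541, -0.0]
wrist_force: [0.4, 1.2, -1.2]
gripper_width: 0.2
gripper_force: 0.6
```

Run:
```python
from h import *
go([0,0,37])
c=env.camera('scene');cv2.imwrite('pics/sc3.png',cv2.resize(c['img'][165:305,285:485,::-1],None,fx=4,fy=4,interpolation=cv2.INTER_CUBIC))
```

```text
11.1833 pos [531.1 -36.7  37.3] jig [ 0.  12.2] F [ 0.4  1.2 -1.2] w 0.17516625343941156
cm [1.289e+01 5.166e+01 3.000e-02] turn [-0.0001  0.0001 -0.    ]
```

View pics/sc3.png

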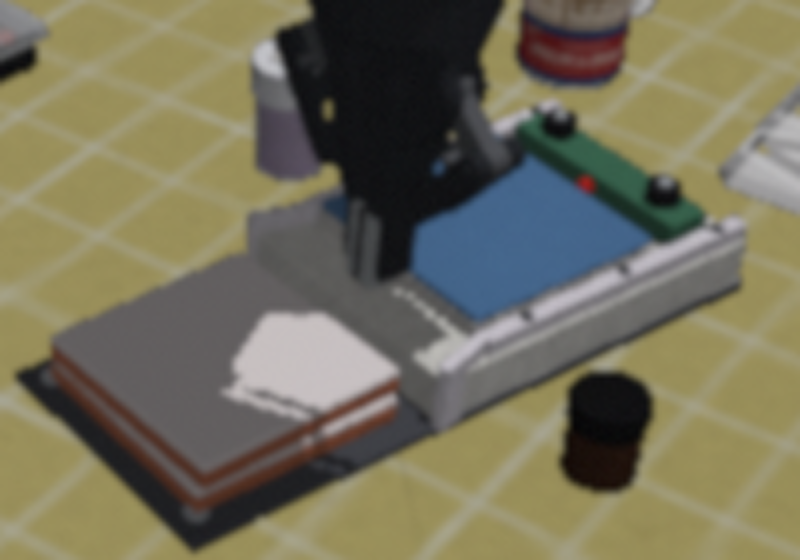

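The coaster is flat between the rails, with its front edge a few mm short of the stop near the pin at (587,184). The white stack hasn't moved. I'll creep forward in 0.5 mm rows.

Request:
send_rows:
  steps:
    - [[0.05,0,0,0,0,0],[0.1,0,0,0,0,0],[0.15,0,0,0,0,0],[0.2,0,0,0,0,0],[0.25,0,0,0,0,0],[0.3,0,0,0,0,0]]

```text
time: 11.73
tool_pos: [530.2, -39.5, 37.3]
tcp_rot: [-1.847, 2.541, -0.0]
wrist_force: [0.0, 1.3, -0.2]
gripper_width: 0.3
gripper_force: 0.6
```

Request:
send_rows:
  steps:
    - [[0.05,0,0,0,0,0],[0.1,0,0,0,0,0],[0.15,0,0,0,0,0]]

```text
time: 11.98
tool_pos: [529.7, -40.9, 37.3]
tcp_rot: [-1.848, 2.541, -0.0]
wrist_force: [0.2, 1.1, -0.3]
gripper_width: 0.3
gripper_force: 0.6
```

Request:
send_rows:
  steps:
    - [[0.05,0,0,0,0,0],[0.1,0,0,0,0,0]]

```text
time: 12.15
tool_pos: [529.4, -41.9, 37.3]
tcp_rot: [-1.848, 2.541, 0.0]
wrist_force: [1.4, 0.7, 0.2]
gripper_width: 0.1
gripper_force: 0.7
```

Request:
send_rows:
  steps:
    - [[0.05,0,0,0,0,0],[0.1,0,0,0,0,0]]

```text
time: 12.32
tool_pos: [529.1, -42.8, 37.3]
tcp_rot: [-1.848, 2.541, 0.0]
wrist_force: [1.0, 0.8, -0.0]
gripper_width: -0.2
gripper_force: 0.7
```

Request:
send_rows:
  steps:
    - [[0.05,0,0,0,0,0],[0.1,0,0,0,0,0]]

```text
time: 12.48
tool_pos: [528.8, -43.8, 37.3]
tcp_rot: [-1.848, 2.541, 0.0]
wrist_force: [-0.1, 1.9, -0.5]
gripper_width: -0.4
gripper_force: 0.7
```

Run:
```python
from h import *
go([0,0,37])
c=env.camera('scene');cv2.imwrite('pics/sc4.png',cv2.resize(c['img'][185:245,385:475,::-1],None,fx=8,fy=8,interpolation=cv2.INTER_CUBIC))
```

```text
12.4833 pos [528.8 -43.8  37.3] jig [-0.   4.7] F [-0.1  1.9 -0.5] w -0.36335731840619095
cm [1.214e+01 5.165e+01 3.000e-02] turn [0. 0. 0.]
```

View pics/sc4.png

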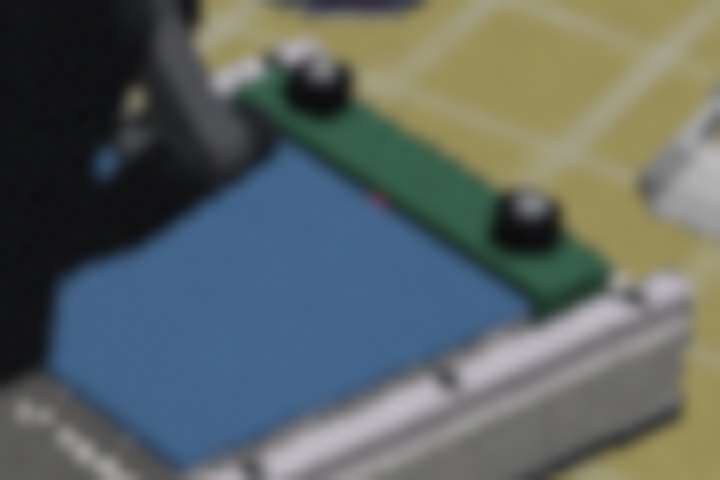

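The front edge is almost at the stop, and a bit of red pin still shows at (378,198). I'll continue with single checks on force.

Request:
send_rows:
  steps:
    - [[0.05,0,0,0,0,0],[0.1,0,0,0,0,0]]

```text
time: 12.7
tool_pos: [528.5, -44.7, 37.3]
tcp_rot: [-1.848, 2.541, -0.0]
wrist_force: [-0.7, 1.0, 0.1]
gripper_width: -0.3
gripper_force: 0.7
```

Request:
send_rows:
  steps:
    - [[0.05,0,0,0,0,0],[0.1,0,0,0,0,0]]

```text
time: 12.87
tool_pos: [528.2, -45.7, 37.3]
tcp_rot: [-1.848, 2.541, 0.0]
wrist_force: [-0.9, 1.1, -0.2]
gripper_width: 0.1
gripper_force: 0.7
```

Request:
send_rows:
  steps:
    - [[0.05,0,0,0,0,0]]

```text
time: 12.95
tool_pos: [528.0, -46.2, 37.3]
tcp_rot: [1.848, -2.541, -0.0]
wrist_force: [0.6, 1.8, -0.6]
gripper_width: 0.2
gripper_force: 0.7
```

Request:
send_rows:
  steps:
    - [[0.05,0,0,0,0,0]]

```text
time: 13.03
tool_pos: [527.9, -46.6, 37.3]
tcp_rot: [-1.848, 2.541, -0.0]
wrist_force: [-1.0, 1.8, 0.1]
gripper_width: 0.1
gripper_force: 0.8
```

Request:
send_rows:
  steps:
    - [[0.05,0,0,0,0,0]]

```text
time: 13.12
tool_pos: [527.8, -47.1, 37.3]
tcp_rot: [-1.847, 2.541, 0.0]
wrist_force: [1.3, 2.7, 0.6]
gripper_width: -0.1
gripper_force: 1.5
```

Request:
send_rows:
  steps:
    - [[0.03,0,0,0,0,0]]

```text
time: 13.2
tool_pos: [527.9, -47.2, 37.3]
tcp_rot: [-1.847, 2.54, -0.0]
wrist_force: [0.3, 2.9, -0.7]
gripper_width: -0.1
gripper_force: 1.7
```

Request:
send_rows:
  steps:
    - [[0.03,0,0,0,0,0]]

```text
time: 13.28
tool_pos: [527.9, -47.3, 37.3]
tcp_rot: [-1.847, 2.54, 0.0]
wrist_force: [1.5, 4.5, -0.4]
gripper_width: 0.0
gripper_force: 2.3
```

Request:
send_rows:
  steps:
    - [[0.03,0,0,0,0,0],[0.05,0,0,0,0,0]]

```text
time: 13.45
tool_pos: [527.9, -47.3, 37.4]
tcp_rot: [-1.846, 2.54, 0.001]
wrist_force: [1.3, 5.6, 0.2]
gripper_width: -0.4
gripper_force: 3.2
```

Run:
```python
from h import *
go([0,0,37])
c=env.camera('scene');cv2.imwrite('pics/sc5.png',cv2.resize(c['img'][185:245,385:475,::-1],None,fx=8,fy=8,interpolation=cv2.INTER_CUBIC))
go([0,0,37])
```

```text
13.45 pos [527.9 -47.3  37.4] jig [0.2 1.1] F [1.3 5.6 0.2] w -0.3824009907178421
cm [ 1.178e+01  5.168e+01 -3.000e-02] turn [-0.0008  0.0017 -0.0001]
13.5 pos [527.9 -47.3  37.3] jig [0.2 1.2] F [ 2.1  5.1 -0.8] w 0.021939954072648725
cm [ 1.179e+01  5.168e+01 -3.000e-02] turn [-0.0007  0.0017 -0.0001]
```

View pics/sc5.png

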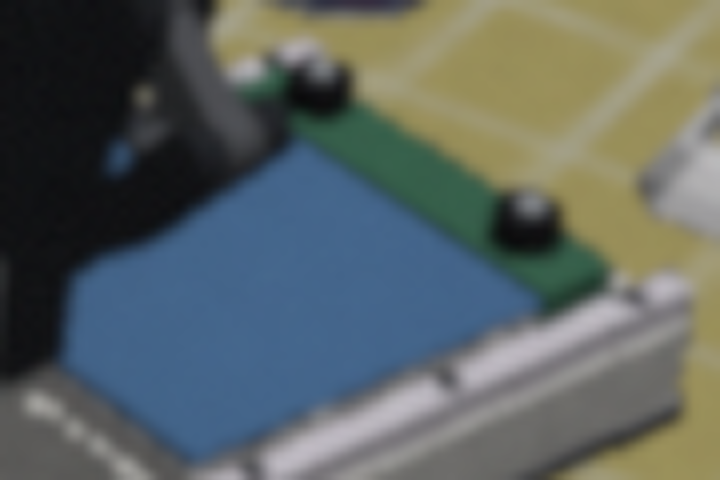

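The coaster's front edge is tight against the green stop along its visible length and no red pin shows, at about 5.5 N. I'll back off and rise.

Request:
send_rows:
  steps:
    - [[-0.2,0,0,0,0,0],[-0.5,0,0,0,0,0],[-1,0,0,0,0,0],[-1.5,0,0,0,0,0],[-1.5,0,0,0,0,0],[-1.5,0,-2,0,0,0],[-1.5,0,-5,0,0,0],[-1.5,0,-9,0,0,0]]

```text
time: 14.17
tool_pos: [529.8, -34.0, 125.8]
tcp_rot: [1.844, -2.536, -0.005]
wrist_force: [2.0, -0.0, -0.5]
gripper_width: -0.1
gripper_force: 0.0
```

Request:
send_rows:
  steps:
    - [[-4,0,-6,0,0,0],[-8,0,-10,0,0,0],[-12,0,-10,0,0,0],[-15,0,-10,0,0,0],[-15,0,-10,0,0,0],[-15,0,-10,0,0,0],[-15,0,-10,0,0,0],[-15,0,-10,0,0,0]]

```text
time: 14.83
tool_pos: [577.9, 108.5, 226.8]
tcp_rot: [1.847, -2.54, -0.0]
wrist_force: [-0.6, -0.6, -0.4]
gripper_width: -0.2
gripper_force: 0.0
```

Run:
```python
from h import *
go([0,0,37])
try: blue()
except Exception as e: print(e)
c=env.camera('scene');cv2.imwrite('pics/end.png',cv2.resize(c['img'][165:305,285:485,::-1],None,fx=4,fy=4,interpolation=cv2.INTER_CUBIC))
```

```text
14.8333 pos [577.9 108.5 226.8] jig [ -0.3 164.7] F [-0.6 -0.6 -0.4] w -0.1582270540928373
cm [28.11 51.62 19.05] turn [ 0.0009 -0.001   0.0002]
top blue jig [  1.4 -57.2] [99.1 98.3] rel deg -0.06
scene blue jig [  1.4 -59.4] [101.4 100.4] rel deg -0.24
```

View pics/end.png

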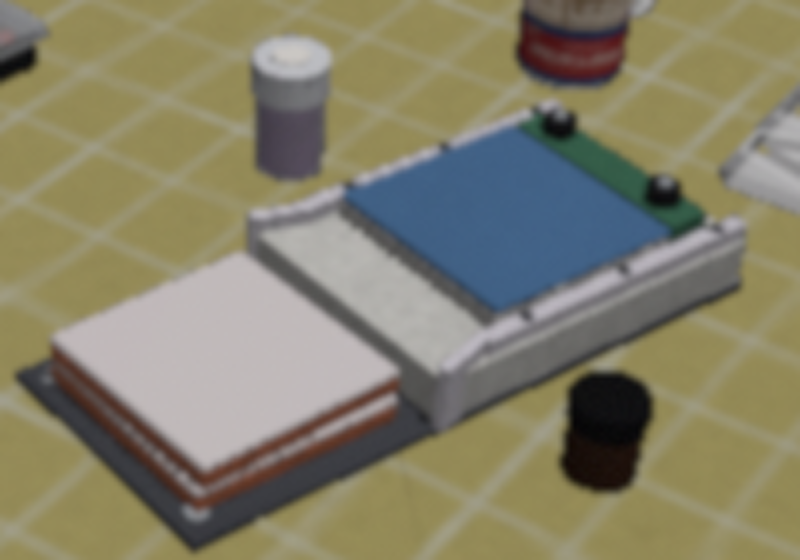

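The coaster lies square between the rails and against the stop, with no gap and no red showing. The stack, vial and jar haven't moved, so I'm handing in.

```bash
python3 -c "
from h import *
print(env.job_done())"
```

```text
the job is handed in; nothing more can be done
None
```

I handed the job in with the blue coaster flat on the bed, square between the rails and against the green stop. No red pin shows, the highest wrist force I read while pushing was about 6 N, and the white coasters, vial and jar look unmoved in the final picture. The hand-in gave no verdict.

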